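# Move a toolbox till's stay to its next hole

### The job

The sliding till in the open wooden toolbox is held by a flat steel stay whose long slot sits over an upright pin in the front rail. Lift the stay by its brass knob clear of the pin, draw the till along so that more of the well is uncovered, and drop the stay's small round hole over the pin so that the stay lies flat on the rail; then let go. The pin was re-set by eye and its place is not known exactly, so feel for it gently: do not press the stay hard on the pin or the rail, and leave the other tools where they are.

Things in the scene. Friction and masses are not known exactly. Their poses are not given: they have to be found in the camera images.
- rail: Pine front rail of the toolbox, 50 x 500 mm, its flat top 90 mm above the table. Origin: middle of the top face. x: across the rail, away from the toolbox's front and into the box; y: along the rail and along the stay, the way the till slides open (away from the knob); z: up. Rail and toolbox are fixed. The toolbox body is 280 x 500 x 90 mm; the well behind the rail is 78 mm deep; the lid lies open behind it.
- pin_mark (a point): Middle of the stretch in which the pin stands on the rail's top face. The real pin, an upright steel cylinder 8 mm in diameter standing 10 mm above the rail with a square-edged top, has been re-set by eye: it is exactly in line across the rail (x), but stands anywhere up to 12 mm from this point along the rail's y, either way, different each time. It is fixed firmly, but it and the rail must not be pressed by the stay with more than 25 N.
- stay: Flat steel stay bar, 24 mm wide, 4 mm thick, 195 mm long, about 0.15 kg (it varies a little), hinged to the till. Origin: on the hinge axis, at the bar's underside. z up from the bar; the bar runs from the hinge along its own -y, and its hinge lets the free end swing up only (about the x axis, up to 0.7 rad; no side play); it falls back by its weight. Lying flat, its underside is on the rail top. At the start the slot is over the pin with free play along y.
- stay_slot (a point): Centre of the slot at the bar's underside, 95 mm from the hinge; the slot is 44 mm long (along the bar) and 10 mm wide.
- stay_hole (a point): Centre of the round hole at the bar's underside, 145 mm from the hinge, between slot and knob; 10 mm in diameter, right through.
- stay_knob (a point): Point to grip on the brass knob, 185 mm from the hinge: an upright plain cylinder 14 mm in diameter, 36 mm tall, standing on the bar's top near its free end; this point is on its axis, 28 mm above the bar's top (32 mm above its underside) and 8 mm below the knob's top.
- till (a joint): Slide of the till (open pine tray 205 x 160 x 36 mm, with its stay about 0.75 kg) along the rail's +y, in metres; 0 is about the start, larger is further open (more of the well uncovered), stops at -0.030 and 0.068. It slides with about 2.5 N of friction, stays where it is left, and is moved by pulling or pushing the stay by the knob. With the round hole over the pin it reads about 0.037 to 0.063, depending on where the pin stands.
- micrometer: Bystander: grey outside micrometer, about 125 x 45 x 17 mm, in the well, origin at its underside.
- case: Bystander: yellow plastic micrometer case 75 x 150 x 30 mm in the well, partly below the till, origin at the centre of its underside.
- gauge_pin: Bystander: ground steel gauge pin 10 mm in diameter, 60 mm long, lying in the well.
- gauge_block: Bystander: steel gauge block 30 x 20 x 12 mm on the rail beyond the stay's free end, origin at the centre of its underside.
- screwdriver: Bystander: screwdriver 170 mm long on the table in front of the toolbox.
- oiler: Bystander: small oil bottle, 36 mm in diameter, 85 mm tall, on the table in front of the toolbox.

How it is judged:
On the way, in this order (a step that is already met when the one before it is completed fails the run):
1. the stay is lifted clear of the pin (slot centre at least 12 mm above the rail) (z of stay_slot in the frame of rail above 0.012 m), for 0.1 s.
2. the round hole is over the pin and the stay lies flat on the rail (z of stay_hole in the frame of rail below 0.0025 m and horizontal distance between stay_hole and pin_mark below 0.0145 m), for 0.2 s.
At the end, for the whole second after the job is handed in: The stay's round hole is over the pin: hole centre within 14.5 mm of pin_mark along the rail (12 mm of pin error plus play) and less than 2.5 mm above the rail top, so the stay lies flat; till and stay are at rest and released (all of step 2 and velocity of joint till between -0.005 and 0.005 m/s and angular speed of stay below 0.05 rad/s); the robot touches nothing.
It fails at once if the stay pressed on the pin or the rail with more than 25 N (contact force between stay and rail above 25 N).
It fails at once if a bystander moved more than 20 mm (distance of any of micrometer, case, gauge_pin, gauge_block, screwdriver, oiler from where it was at the start of the episode above 0.02 m).
It also fails if it takes over 72 s, if anything falls off the work surface, if the arm or the gripper's body presses on something with over 40 N, if the wrist force passes 120 N, or if a joint passes its speed limit or range.

### The arm

A 7-joint arm with a two-finger parallel gripper is mounted at the origin on the work surface. World frame = base frame: x ahead of the robot, y to its left, z up, the work surface at z = 0. Lengths are in m, angles in rad, forces in N, time in s.
With the tool pointing down it reaches from about 0.35 to 0.9 m from the base axis. Payload 8.1 kg.
Tool frame: the origin (TCP) lies on the mounting face of the last link; the fingertips stand 178 mm ahead of it and the grasp point (between the pads) lies grip_point_offset ahead of it (grip_point_offset is the distance from the TCP to the grasp point, in m); z points along the fingers, y is the direction in which the jaws open and shut (so a half turn about z gives the same grasp; the last joint's range is limited). The gripper opens to 92 mm and grips with 3 to 60 N. Pads are 19 mm wide; open, the fingers measure 130 mm over their backs; the gripper's body (75 mm by 190 mm) begins 47 mm behind the grasp point.
Start: joints at [1.233, 0.434, 0.025, 1.573, -0.012, 1.134, -0.075], TCP at [0.145, -0.608, 0.405] pointing down, gripper open.
Joint ranges: [-2.62, 2.62], [-0.44, 2.09], [-1.27, 1.32], [0.08, 2.57], [-1.32, 4.46], [0.12, 2], [-2.74, 2.74]. Speed limits (rad/s): [2.22, 2.22, 3.01, 3.01, 3.14, 3.14, 3.14].

### API

Orientations are given as a unit quaternion [x, y, z, w].
In Python, from cell import * gives the robot as it stands. The module is installed in compiled form; this text tells all that it offers.
- The arm moves only by the shell command python3 -m jog 'ROWS' [FORCE]. ROWS is JSON, a list of rows, each a list of 5 numbers: the shift along the tool's x, y, z in cm, then the turn about the tool's z in rad, then the finger opening in cm, from 0 to 9.18. In form: [[x, y, z, twist, fingers], ...]. A call has 1 to 8 rows; each row is the pose to reach, as a shift and turn from the pose measured when the call began, along the tool's axes at that moment; what a row does not reach only later rows make up. A row lasts 1/8 s, in which the tool goes at most 62.5 mm and 10.7 degrees, less where a joint would pass 70% of its speed; a pose out of reach is approached as far as the arm can. A call with a gripper value outside its range is refused whole. The fingers move at their own pace and stop on an object; FORCE is the grip in N (left out, the last holds). Time passes only in rows, so rows that repeat a pose let the fingers close. It gives the time, the measured TCP pose, the force and the opening at its end, in the units of the state.
- state(): the state, without advancing time (a new reading comes with each control period).
- get_image(name): name is "side" or "top" or "wrist"; returns the picture (480x640x3 uint8, red, green, blue); there is no depth.
- camera_model(name): a dict with "vertical_fov" (degrees; the focal length in pixels is half the picture's height over the tangent of half this angle, whatever the lens; pixels are square), "cx", "cy" (the principal point, pixels), "eye" and "orientation" of the camera in the world. Camera axes: x right, y up, looking along -z (the intrinsics and any distortion apply to the point x, -y, -z); pixel columns grow to the right and rows downward; lengths in m; the calibration is good to about 2 mm. A picture is of the moment at which its call begins: read the wrist's pose just before it. camera_model takes no time and is no camera call; for the wrist camera it gives the pose at the moment of the call.
- hand_in(): hands the job in, once; it reports no verdict.
The state is a dict: "time": time; "joints": joint angles; "dq": joint speeds; "effort": joint torques, N m; "position": TCP position; "ee_rot": TCP orientation; "force": force on the tool from outside, world axes, zero at the start; "wrist_torque": the same for the moment, N m; "gripper_width": finger opening in m.
Only numpy, scipy, OpenCV 4.12 (cv2) and the standard library are available. Lean on these libraries where they do the work, as an engineer would, in place of code of your own. Each camera call takes 0.05 s, during which the arm holds its last target.

## Working session

There is one attempt and no reset: what is moved stays moved. The work goes in short steps, Python scripts to look and compute and a shell command to move; the robot and the scene stay as the last step left them, time stands still between calls to the robot, and variables do not carry over. Pictures are saved under pics/ and viewed, and the job is handed in when it is done.

```bash
mkdir -p pics; ls; python3 - <<'E'
from cell import *
import cv2
s=state();print(s)
for n in ("side","top","wrist"):
    print(n,camera_model(n))
    cv2.imwrite(f"pics/{n}0.png",get_image(n)[:,:,::-1])
try: print(grip_point_offset)
except Exception as e: print(e)
E
```

```text
pics
{'time': 0.0, 'joints': array([ 1.2334171 ,  0.43522881,  0.02502302,  1.57412058, -0.01158134,
        1.13402548, -0.07510619]), 'dq': array([ 0.00118756,  0.00137944,  0.00132616, -0.0009636 , -0.00060947,
        0.00034734,  0.00079801]), 'effort': array([ 1.13356066e-04, -6.67849231e+01,  9.84904803e-01, -3.14457178e+01,
       -6.04145718e-02,  4.27598739e-02,  1.59487986e-04]), 'position': array([ 0.14527575, -0.60763031,  0.40393264]), 'ee_rot': array([ 9.93124074e-01,  1.17063670e-01, -1.87508190e-04, -7.97068616e-04]), 'force': array([-0.31469342, -0.38039035,  0.27316039]), 'wrist_torque': array([0.0146361 , 0.01666175, 0.00668899]), 'gripper_width': 0.09172272011021779}
side {'vertical_fov': 46.154357908178376, 'cx': 321.20375844052717, 'cy': 247.79614691862756, 'eye': array([ 0.25512014, -0.41998929,  0.76962378]), 'orientation': array([ 0.33478841, -0.11231002, -0.29915952,  0.88645742])}
top {'vertical_fov': 44.119254756233126, 'cx': 317.1030834974927, 'cy': 245.54234084407784, 'eye': array([0.38032602, 0.02039599, 1.1434585 ]), 'orientation': array([ 0.07618882, -0.06249611, -0.70265289,  0.7046761 ])}
wrist {'vertical_fov': 71.95130542642083, 'cx': 326.47498518732823, 'cy': 240.83545934360737, 'eye': array([ 0.22576059, -0.58774459,  0.38263529]), 'orientation': array([-0.12052119,  0.09548393, -0.61158489,  0.77609367])}
0.1592
```

View pics/side0.png

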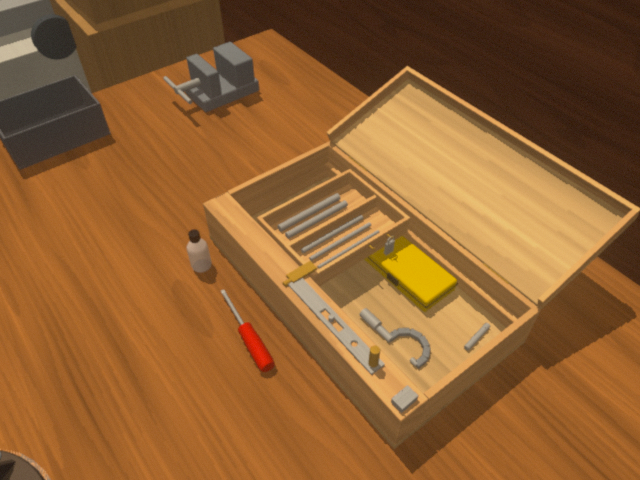

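View pics/top0.png

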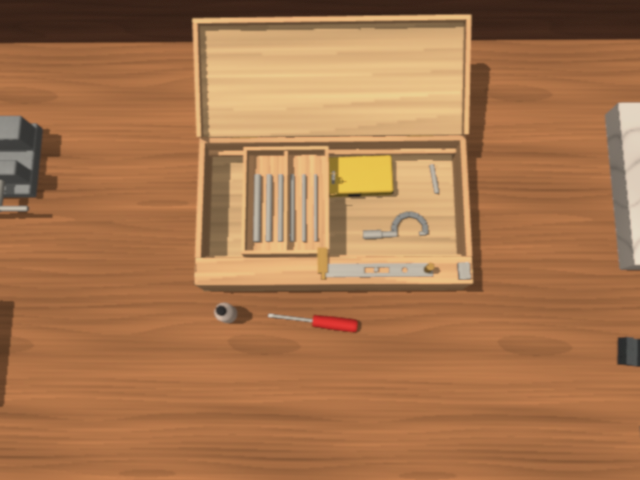

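View pics/wrist0.png

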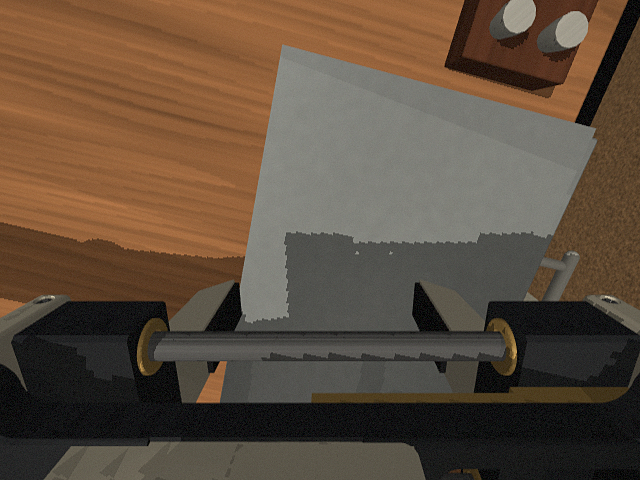

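The side view shows the toolbox with the knob near (375,355) and its slot/pin near (330,317). The top view has the knob near (431,267), with the gauge block just past it at (464,270). I'll enlarge both and triangulate.

```bash
cat > h.py <<'E'
from cell import *
import numpy as np, cv2
from scipy.spatial.transform import Rotation as R
def K(m):
    f=240/np.tan(np.radians(m["vertical_fov"])/2); return f
def ray(m,u,v):
    f=K(m); d=np.array([(u-m["cx"])/f,-(v-m["cy"])/f,-1.]); d=R.from_quat(m["orientation"]).apply(d); return m["eye"],d/np.linalg.norm(d)
def onz(m,u,v,z):
    e,d=ray(m,u,v); return e+d*(z-e[2])/d[2]
def proj(m,p):
    q=R.from_quat(m["orientation"]).inv().apply(np.asarray(p)-m["eye"]); f=K(m)
    return np.array([m["cx"]-f*q[0]/q[2], m["cy"]+f*q[1]/q[2]])
def tri(r1,r2):
    (a,d),(b,e)=r1,r2
    A=np.stack([d,-e],1); t=np.linalg.lstsq(A,b-a,rcond=None)[0]
    p=a+d*t[0]; q=b+e*t[1]; return (p+q)/2,np.linalg.norm(p-q)
E
python3 - <<'E'
import cv2
s=cv2.imread('pics/side0.png');t=cv2.imread('pics/top0.png')
cv2.imwrite('pics/sidez.png',cv2.resize(s[260:420,270:430],None,fx=3.75,fy=3.75,interpolation=cv2.INTER_CUBIC))
cv2.imwrite('pics/topz.png',cv2.resize(t[230:300,310:480],None,fx=4.5,fy=4.5,interpolation=cv2.INTER_CUBIC))
E
```

```text
(no output)
```

View pics/sidez.png

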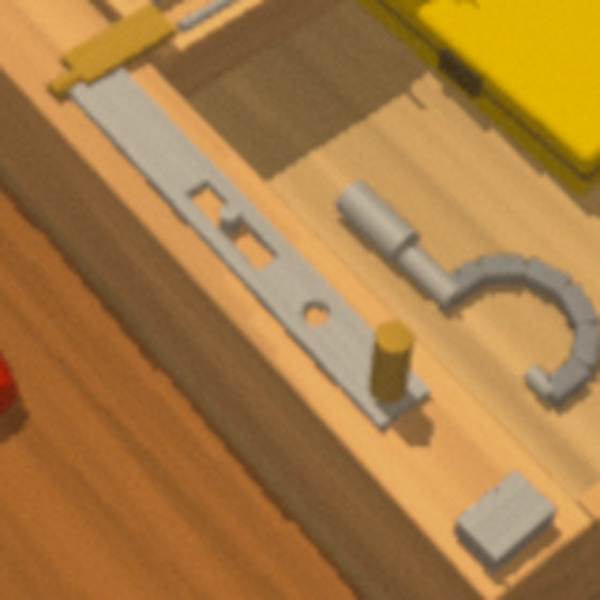

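View pics/topz.png

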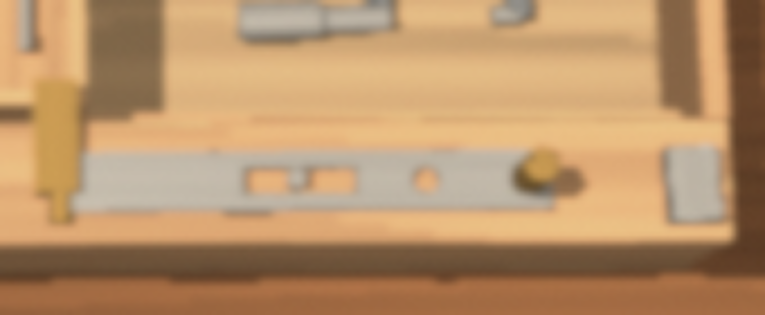

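```bash
python3 - <<'E'
from h import *
s=camera_model("side");t=camera_model("top")
S=lambda u,v:(270+u/3.75-.37,260+v/3.75-.37)
T=lambda u,v:(310+u/4.5-.39,230+v/4.5-.39)
P={"knobtop":((393,330),(542,160)),"pintop":((233,212),(301,175)),"hole":((316,313),(426,180)),"slotnear":((264,256),(355,180)),"slotfar":((201,194),(246,180)),
"block":((508,505),(694,184)),"hingeEdgeMid":((98,80),(77,182)),"freeEnd":((407,407),(552,182))}
for k,(a,b) in P.items():
    p,e=tri(ray(s,*S(*a)),ray(t,*T(*b))); print(k,p.round(4),round(e,4), onz(s,*S(*a),.094)[:2].round(4), onz(t,*T(*b),.094)[:2].round(4))
E
```

```text
knobtop [ 0.5459 -0.1536  0.1322] 0.003 [ 0.5618 -0.1371] [ 0.5536 -0.1609]
pintop [ 0.5452 -0.0642  0.101 ] 0.0023 [ 0.5471 -0.0601] [ 0.5474 -0.0652]
hole [ 0.5448 -0.1144  0.0937] 0.0016 [ 0.5439 -0.1143] [ 0.5455 -0.1147]
slotnear [ 0.5435 -0.0856  0.0984] 0.0026 [ 0.5441 -0.083 ] [ 0.5454 -0.0866]
slotfar [ 0.5454 -0.0433  0.0888] 0.0016 [ 0.5424 -0.046 ] [ 0.5453 -0.0433]
block [ 0.5423 -0.2179  0.1062] 0.0003 [ 0.5477 -0.2143] [ 0.544  -0.2206]
hingeEdgeMid [0.544  0.0241 0.0934] 0.001 [0.5433 0.0238] [0.5444 0.0239]
freeEnd [ 0.5447 -0.1645  0.0946] 0.0 [ 0.545  -0.1643] [ 0.5448 -0.1646]
```

Both views agree to about 2 mm. The knob axis is near (0.546,-0.154) with its top at z≈0.131, which matches the given 0.130. The pin is near y=-0.065 and the hole at y=-0.114, so the till needs about 50 mm of travel. I'll move above the knob and turn the jaws across the rail.

```bash
python3 -m jog '[[5,-3.5,0,-0.13,9],[10,-7,0,-0.27,9],[15,-10.5,0,-0.4,9],[20,-14,0,-0.53,9],[25,-17.5,0,-0.67,9],[30,-21,0,-0.8,9],[35,-24.5,0,-0.93,9],[40,-28,0,-1.07,9]]'; python3 - <<'E'
from h import *
s=state();r=R.from_quat(s["ee_rot"])
tgt=np.array([.546,-.154,.36])
print(s["position"],(100*r.inv().apply(tgt-s["position"])).round(2), r.as_matrix().round(3).tolist(), s["joints"].round(2),s["force"])
E
```

```text
time: 1.15
position: [0.4701, -0.2408, 0.4045]
ee_rot: [0.793, 0.609, 0.0, -0.0]
force: [0.4, -0.7, -0.9]
gripper_width: 0.0901
[ 0.47014381 -0.24080154  0.40446234] [10.35  5.08  4.45] [[0.259, 0.966, -0.0], [0.966, -0.259, 0.001], [0.001, -0.001, -1.0]] [ 0.68  0.31 -0.39  1.78  0.13  1.07 -0.02] [ 0.35186979 -0.70345239 -0.8633869 ]
```

```bash
python3 -m jog '[[5,2.5,2,-0.13,6],[10.3,5.1,4.4,-0.26,5],[10.3,5.1,4.4,-0.26,5]]'; python3 - <<'E'
from h import *
s=state();r=R.from_quat(s["ee_rot"])
tgt=np.array([.546,-.154,.2812])
print(s["position"],(100*r.inv().apply(tgt-s["position"])).round(2), r.as_matrix().round(3).tolist(), s["joints"].round(2),s["force"])
m=camera_model("wrist"); print(m)
cv2.imwrite("pics/w1.png",get_image("wrist")[:,:,::-1])
for p in [(.546,-.154,.13),(.545,-.065,.1),(.545,-.114,.094)]: print(proj(m,p))
E
```

```text
time: 1.52
position: [0.5478, -0.1497, 0.3586]
ee_rot: [0.705, 0.71, 0.001, -0.002]
force: [-0.5, -1.6, 0.2]
gripper_width: 0.0645
[ 0.54778045 -0.14968598  0.35859193] [-0.47 -0.17  7.74] [[-0.007, 1.0, -0.002], [1.0, 0.007, 0.005], [0.005, -0.002, -1.0]] [ 0.51  0.43 -0.46  1.74  0.22  1.02 -0.02] [-0.52354284 -1.57909564  0.2102769 ]
{'vertical_fov': 71.95130542642083, 'cx': 326.47498518732823, 'cy': 240.83545934360737, 'eye': array([ 0.54748149, -0.06650231,  0.33758155]), 'orientation': array([-1.51382169e-01,  7.27551144e-04,  4.25806032e-03,  9.88465871e-01])}
[324.06807534 272.31171395]
[323.81369674 134.80512191]
[323.51716693 203.83839235]
```

View pics/w1.png

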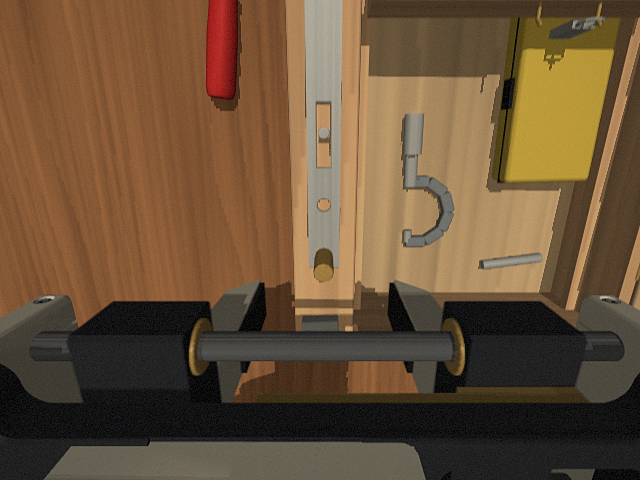

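The wrist view shows the knob at about (323,272), the hole at (323,205) and the pin at (324,133) in the slot. All fall where I predicted. Next I'll refine the hole and pin positions in a crop and descend.

```bash
python3 - <<'E'
from h import *
a=get_image("wrist")[:,:,::-1]; s=state(); m=camera_model("wrist")
a=get_image("wrist")[:,:,::-1]
cv2.imwrite("pics/w2.png",a)
cv2.imwrite("pics/w2z.png",cv2.resize(a[90:290,270:380],None,fx=3,fy=3,interpolation=cv2.INTER_CUBIC))
r=R.from_quat(s["ee_rot"]);print(s["position"],s["force"],(100*r.inv().apply(np.array([.546,-.154,.2812])-s["position"])).round(2))
for p in [(.546,-.154,.13),(.545,-.065,.1),(.545,-.114,.094)]: print(proj(m,p))
E
```

```text
[ 0.54614672 -0.15405332  0.35981278] [-0.75419572 -0.03983343 -0.71048736] [-0.   -0.    7.86]
[326.43434899 264.65862155]
[325.09653059 126.84791684]
[325.22421417 196.66336185]
```

View pics/w2z.png

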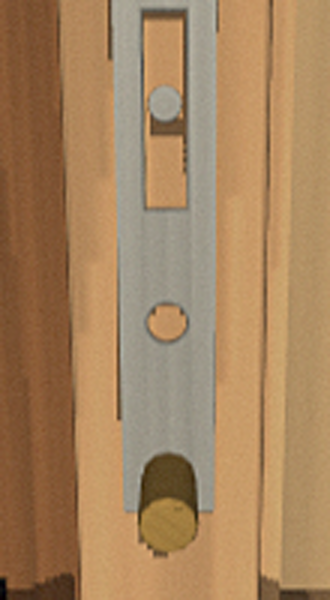

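```bash
python3 - <<'E'
from h import *
m=camera_model("wrist")
Z=lambda u,v:(270+u/3-.33,90+v/3-.33)
for n,u,v,z in [("pintop",165,104,.1),("holetop",167,322,.094),("slotfar",165,11,.094),("slotnear",165,209,.094),("knobtop",168,524,.13)]:
    print(n,onz(m,*Z(u,v),z).round(4))
E
python3 -m jog '[[0,0,3,0,5],[0,0,6,0,5],[0,0,7.8,0,5],[0,0,7.8,0,5],[0,0,7.8,0,5]]'
```

```text
pintop [ 0.5447 -0.0647  0.1   ]
holetop [ 0.5449 -0.1157  0.094 ]
slotfar [ 0.5447 -0.0446  0.094 ]
slotnear [ 0.5445 -0.0883  0.094 ]
knobtop [ 0.5452 -0.1553  0.13  ]
time: 2.3
position: [0.546, -0.1554, 0.2834]
ee_rot: [0.708, 0.706, 0.0, 0.0]
force: [0.7, -0.4, -0.1]
gripper_width: 0.05
```

Those sizes check out: the slot measures 43.7 mm. The pin is about 51 mm beyond the hole. I'll grip lightly, because friction at the pads then caps how hard I can press.

```bash
python3 -m jog '[[0,0,0.15,0,3],[0,0,0.15,0,0.5],[0,0,0.15,0,0.5],[0,0,0.15,0,0.5],[0,0,0.15,0,0.5]]' 12; python3 - <<'E'
from h import *
s=state();print(s["position"],s["force"],s["gripper_width"])
E
```

```text
time: 2.92
position: [0.5456, -0.1554, 0.2819]
ee_rot: [0.708, 0.706, -0.0, -0.0]
force: [-4.5, 0.1, 4.4]
gripper_width: 0.0136
[ 0.54558647 -0.15543695  0.2818918 ] [-4.5079148   0.05568479  4.39492638] 0.01360052135998627
```

```bash
python3 -m jog '[[0,-0.04,0,0,0.5],[0.1,-0.05,-0.6,0,0.5],[0.25,-0.05,-1.4,0,0.5],[0.45,-0.05,-2.2,0,0.5],[0.7,-0.05,-3.2,0,0.5],[0.7,-0.05,-3.2,0,0.5],[0.7,-0.05,-3.2,0,0.5]]'; python3 - <<'E'
from h import *
a=get_image("wrist")[:,:,::-1];s=state();print(s["position"],s["force"],s["gripper_width"])
cv2.imwrite("pics/w3.png",a);cv2.imwrite("pics/s3.png",cv2.resize(get_image("side")[230:430,230:480,::-1],None,fx=3,fy=3))
E
```

```text
time: 3.8
position: [0.5453, -0.1482, 0.3139]
ee_rot: [0.708, 0.706, -0.0, -0.0]
force: [2.6, 1.7, -2.2]
gripper_width: 0.0136
[ 0.54528154 -0.14820171  0.31378564] [ 1.96637077  2.07175523 -2.22891464] 0.013360106307747756
```

View pics/w3.png

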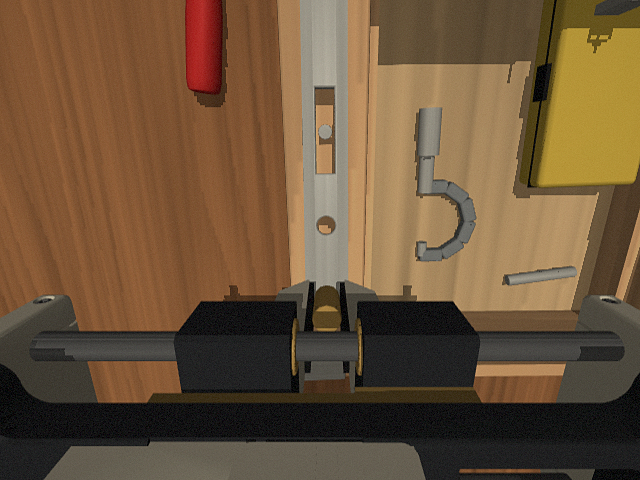

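View pics/s3.png

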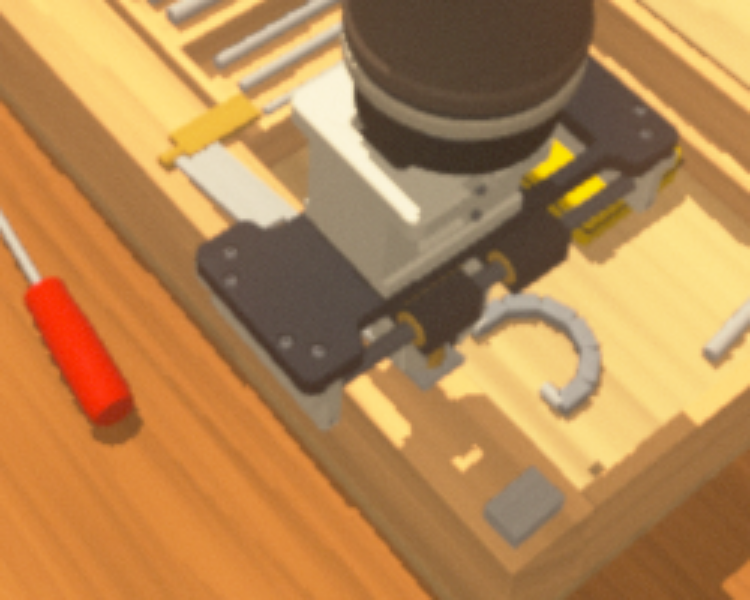

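The stay is up: in the wrist view the bar widens toward the knob, with the pin at (325,131) low in the slot and the hole at (326,226). Now I'll draw the till.

```bash
python3 -m jog '[[0.6,0,0,0,0.5],[1.5,0,0,0,0.5],[2.5,0,0,0,0.5],[3.5,0,0,0,0.5],[4.5,0,0,0,0.5],[5.1,0,0,0,0.5],[5.2,0,0,0,0.5],[5.2,0,0,0,0.5]]'; python3 - <<'E'
from h import *
a=get_image("wrist")[:,:,::-1];s=state();m=camera_model("wrist");print(s["position"],s["force"],s["gripper_width"])
cv2.imwrite("pics/w4.png",cv2.resize(a[50:350,200:450],None,fx=2,fy=2));print(proj(m,(.545,-.0647,.1)))
E
```

```text
time: 4.9
position: [0.5452, -0.0955, 0.3134]
ee_rot: [0.708, 0.706, -0.0, -0.001]
force: [-2.3, 2.9, -2.0]
gripper_width: 0.0135
[ 0.54521427 -0.09556009  0.31342362] [-2.28367727  3.13651227 -1.52494332] 0.013525944249775745
[326.22340871 227.10257022]
```

View pics/w4.png

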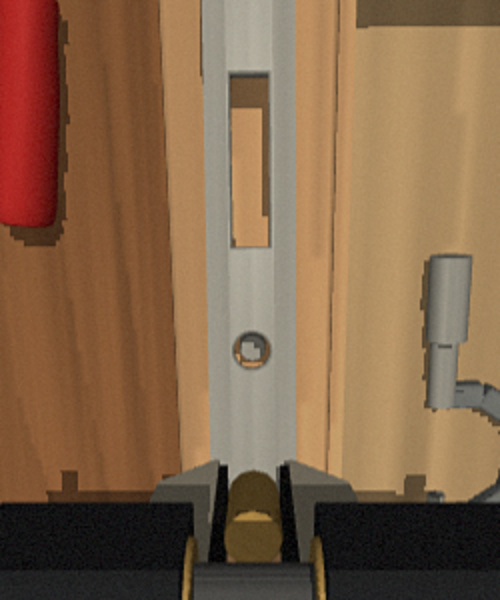

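The pin shows through the hole near the crop's (250,350), i.e. about pixel (325,225). I'll work out where the hole will land once flat.

```bash
python3 - <<'E'
from h import *
from scipy.optimize import brentq
m=camera_model("wrist");s=state()
zk=s["position"][2]-.1592-.09   # grip pt height over rail
d0=.2819-.1592-.09
th=brentq(lambda t:.185*np.sin(t)+d0*np.cos(t)-zk,0,.6)
zt=.09+.145*np.sin(th)+.004*np.cos(th)
Z=lambda u,v:(200+u/2-.25,50+v/2-.25)
h=onz(m,*Z(251,350.5),zt); p=onz(m,*Z(250,349),.1)
flat=h[1]-.145*(1-np.cos(th))-.004*np.sin(th)
print("theta",th,"slot z",.095*np.sin(th),"hole now",h,"flat hole y",flat,"pin",p)
for t in (th,.12,.1,.08,.069,.05,.03,0): print(round(t,3),"grip z",(.2492+.185*np.sin(t)+d0*np.cos(t)).round(4),"dy rel now",(-.185*(np.cos(th)-np.cos(t))*-1*-1+0-d0*(np.sin(th)-np.sin(t))).round(4))
E
```

```text
theta 0.17394094067721788 slot z 0.016441189851037954 hole now [ 0.54454955 -0.05834484  0.11903409] flat hole y -0.061225098372486936 pin [ 0.54411946 -0.06292619  0.1       ]
0.174 grip z 0.3134 dy rel now 0.0
0.12 grip z 0.3038 dy rel now -0.0003
0.1 grip z 0.3002 dy rel now -0.0005
0.08 grip z 0.2966 dy rel now -0.0008
0.069 grip z 0.2946 dy rel now -0.0011
0.05 grip z 0.2911 dy rel now -0.0015
0.03 grip z 0.2874 dy rel now -0.002
0 grip z 0.2819 dy rel now -0.0029
```

```bash
python3 -m jog '[[-0.15,0,0.4,0,0.5],[-0.3,0,0.8,0,0.5],[-0.45,0,1.2,0,0.5],[-0.56,0,1.5,0,0.5],[-0.56,0,1.5,0,0.5],[-0.56,0,1.5,0,0.5]]'; cat > look.py <<'E'
from h import *
import sys
from scipy.optimize import brentq
s=state();m=camera_model("wrist");a=get_image("wrist")[:,:,::-1]
print(s["time"],s["position"],s["force"],s["gripper_width"])
v0=int(proj(m,(.545,-.064,.1))[1])
print("v0",v0)
v0=min(v0,370)
cv2.imwrite(sys.argv[1],cv2.resize(a[v0-50:v0+50,276:376],None,fx=6,fy=6,interpolation=cv2.INTER_CUBIC))
E
python3 look.py pics/w5.png
```

```text
time: 5.7
position: [0.5452, -0.1012, 0.2985]
ee_rot: [0.708, 0.706, -0.0, -0.001]
force: [-0.8, 2.1, -1.1]
gripper_width: 0.0137
5.7 [ 0.54518421 -0.10117267  0.29851392] [-0.78021548  2.06844022 -1.14977287] 0.013652301259548553
v0 223
```

View pics/w5.png

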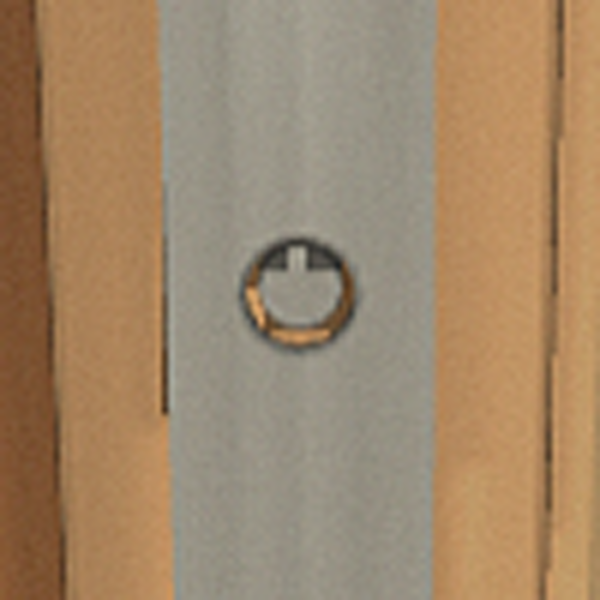

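```bash
cat > calc.py <<'E'
from h import *
import sys
from scipy.optimize import brentq
s=state();m=camera_model("wrist")
vh,vp=map(float,sys.argv[1:3]); ztop_pin=.1
d0=.0327; zk=s["position"][2]-.1592-.09
th=brentq(lambda t:.185*np.sin(t)+d0*np.cos(t)-zk,-.05,.6)
h=onz(m,326,vh,.09+.145*np.sin(th)+.004*np.cos(th)); p=onz(m,326,vp,ztop_pin)
flat=h[1]-.145*(1-np.cos(th))-.004*np.sin(th)
# pin seen through; where underside hole centre is now
print("th",th,"under z",.145*np.sin(th),"hole under y now",h[1]-.004*np.sin(th)*1,"flat",flat,"pin",p[1],"knob dy to flat",-.185*(1-np.cos(th))-d0*np.sin(th))
E
python3 calc.py 221.6 220.1
```

```text
th 0.09082107967535202 under z 0.013150959926623237 hole under y now -0.061662671991710084 flat -0.062260275013653145 pin -0.062262055254105 knob dy to flat -0.003728227232138247
```

The hole and pin line up, so I'll lower part-way with small steps and check the force.

```bash
python3 -m jog '[[-0.02,0,0.1,0,0.5],[-0.05,0,0.2,0,0.5],[-0.08,0,0.3,0,0.5],[-0.1,0,0.4,0,0.5],[-0.13,0,0.5,0,0.5],[-0.13,0,0.5,0,0.5]]'; python3 look.py pics/w6.png
```

```text
time: 6.5
position: [0.5452, -0.1025, 0.2935]
ee_rot: [0.708, 0.706, -0.0, -0.001]
force: [-1.9, 2.6, -0.6]
gripper_width: 0.0134
6.5 [ 0.54518179 -0.102463    0.29346325] [-1.88875377  2.59515529 -0.6426475 ] 0.013352916293926077
v0 223
```

View pics/w6.png

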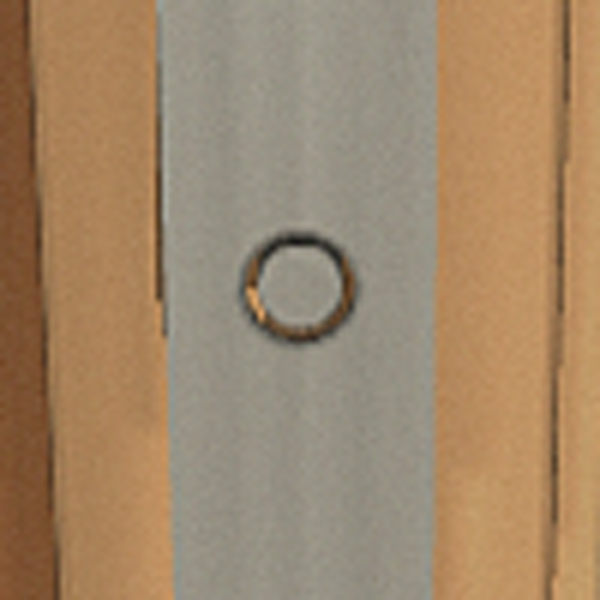

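The pin sits concentric in the hole and the force is about 0.6 N, so I'll continue down.

```bash
python3 -m jog '[[-0.03,0,0.1,0,0.5],[-0.05,0,0.2,0,0.5],[-0.08,0,0.3,0,0.5],[-0.1,0,0.4,0,0.5],[-0.12,0,0.5,0,0.5],[-0.12,0,0.5,0,0.5]]'; python3 look.py pics/w7.png;  python3 -m jog '[[-0.02,0,0.1,0,0.5],[-0.05,0,0.2,0,0.5],[-0.07,0,0.3,0,0.5],[-0.09,0,0.4,0,0.5],[-0.09,0,0.4,0,0.5],[-0.09,0,0.4,0,0.5]]'; python3 look.py pics/w8.png
```

```text
time: 7.3
position: [0.5452, -0.1036, 0.2885]
ee_rot: [0.708, 0.706, -0.0, -0.001]
force: [-2.0, 2.2, -1.2]
gripper_width: 0.0133
7.3 [ 0.54520319 -0.10363631  0.28846329] [-1.95615447  2.17563746 -1.24841041] 0.013341677807572578
v0 223
time: 8.1
position: [0.5452, -0.1045, 0.2845]
ee_rot: [0.708, 0.706, -0.0, -0.001]
force: [-0.8, 2.1, -1.2]
gripper_width: 0.0135
8.1 [ 0.54520033 -0.10453063  0.2845157 ] [-0.81031729  2.12425753 -1.17301416] 0.013497965420350063
v0 223
```

View pics/w8.png

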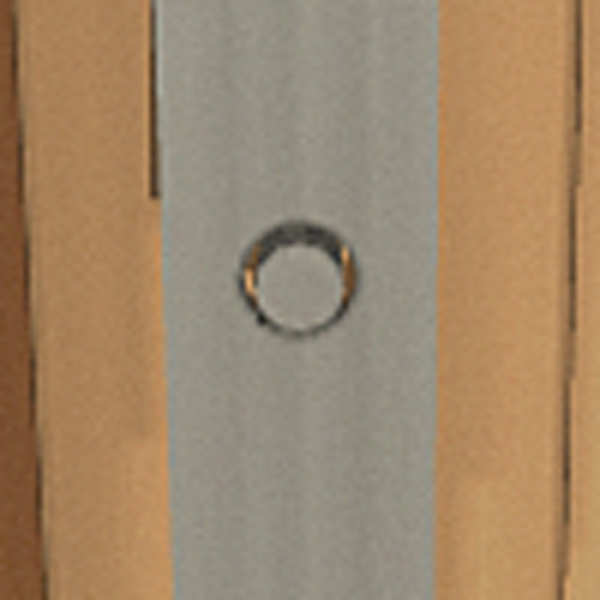

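```bash
python3 -m jog '[[-0.05,0,0.1,0,0.5],[-0.09,0,0.2,0,0.5],[-0.09,0,0.25,0,0.5],[-0.09,0,0.25,0,0.5]]'; python3 look.py pics/w9.png
```

```text
time: 8.65
position: [0.5452, -0.1054, 0.2822]
ee_rot: [0.708, 0.706, -0.0, -0.001]
force: [-2.4, 3.5, 3.1]
gripper_width: 0.0138
8.65 [ 0.54517893 -0.10544264  0.28220244] [-2.40767869  3.47013016  3.08780651] 0.013782666471862099
v0 222
```

View pics/w9.png

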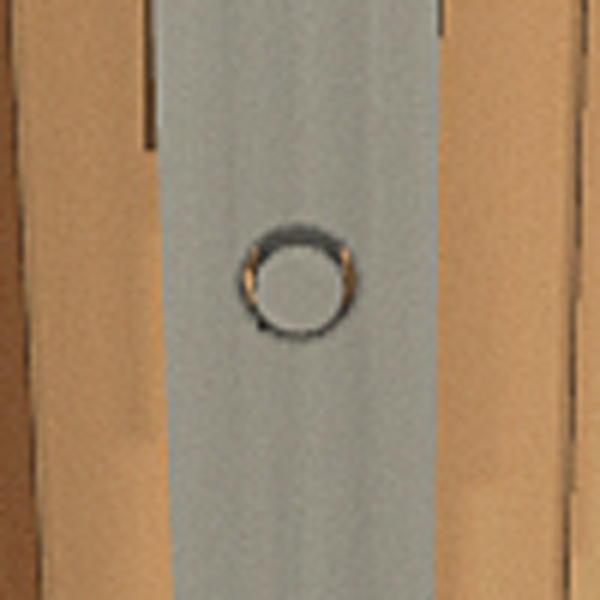

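The upward contact force is 3 N at the same height where I gripped it, so the stay is seated. I'll release, retreat and inspect.

```bash
python3 -m jog '[[0,0,0,0,2.5],[0,0,0,0,5],[0,0,0,0,5],[0,0,0,0,5]]'; python3 -m jog '[[0,0,-1.5,0,5],[0,0,-3.5,0,5],[0,0,-6,0,5],[-1,0,-9,0,5],[-2,0,-12,0,5],[-3,0,-15,0,5],[-3,0,-15,0,5],[-3,0,-15,0,5]]'; python3 - <<'E'
from h import *
m=camera_model("wrist");a=get_image("wrist")[:,:,::-1];print(state()["position"],state()["force"])
v0=int(proj(m,(.545,-.064,.1))[1]);print(v0)
cv2.imwrite("pics/wa.png",cv2.resize(a[v0-60:v0+60,256:396],None,fx=5,fy=5,interpolation=cv2.INTER_CUBIC))
cv2.imwrite("pics/sa.png",get_image("side")[:,:,::-1]);cv2.imwrite("pics/sza.png",cv2.resize(get_image("side")[260:420,250:410,::-1],None,fx=3.75,fy=3.75,interpolation=cv2.INTER_CUBIC))
for p in [(.545,-.064,.1),(.545,-.1043,.13)]:print(proj(m,p))
E
```

```text
time: 9.2
position: [0.5453, -0.1056, 0.2822]
ee_rot: [0.708, 0.706, -0.0, -0.001]
force: [-0.6, 0.3, -0.1]
gripper_width: 0.0475
time: 10.2
position: [0.5451, -0.1355, 0.4324]
ee_rot: [0.708, 0.706, -0.0, -0.001]
force: [0.8, 0.6, -1.2]
gripper_width: 0.0501
[ 0.54504279 -0.13540374  0.43181334] [ 0.12942077 -1.03603028 -0.39798554]
149
[326.44324331 149.30690071]
[326.46251357 199.37635289]
```

View pics/wa.png

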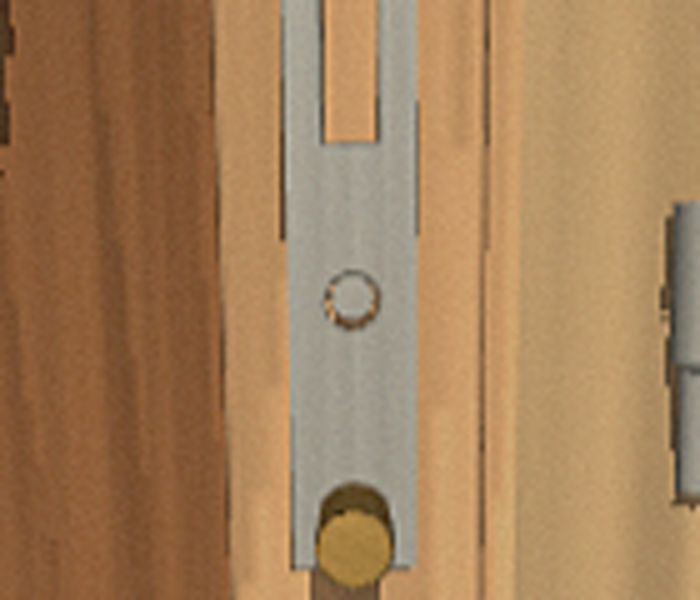

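View pics/sza.png

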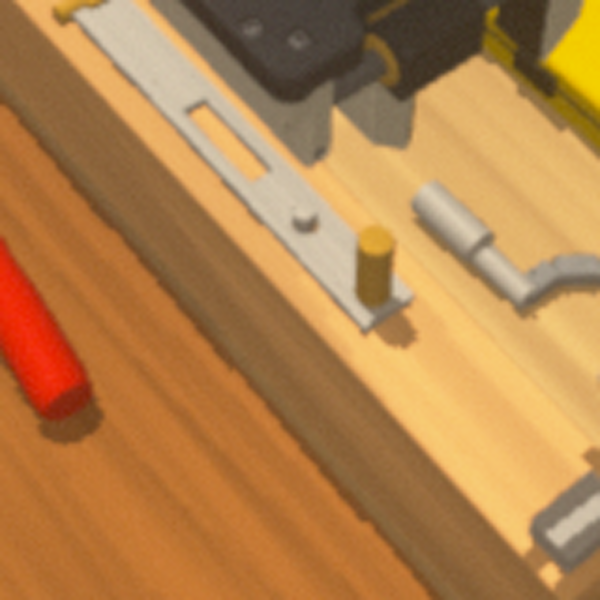

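View pics/sa.png

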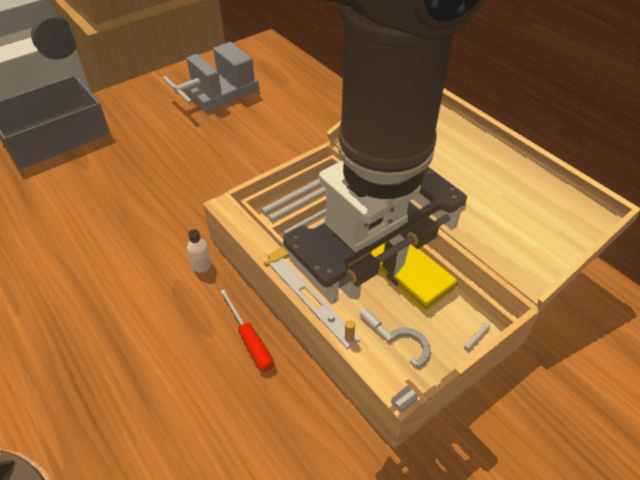

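The pin's tip now stands up through the hole (crop (303,220)), the stay lies flat on the rail, the gripper is clear, and every bystander is in place. Handing in.

```bash
python3 -c "
from cell import *
s=state();print(s['dq'].round(4),s['force'])
print(hand_in())"
```

```text
[-0.0008  0.0031  0.0012 -0.0026  0.0009  0.0004  0.0006] [-0.64839474 -0.05569834 -0.66837492]
the job is handed in; nothing more can be done
None
```

I moved the stay from its slot to its round hole over the pin, let go, and handed the job in at about 10 s of the 72 s allowed. No verdict is reported, so this rests on my own checks.

- **What I did:** I gripped the knob at 12 N, lifted the stay until the slot was about 16 mm above the rail, and drew the till about 50 mm open. I lined the hole up with the pin in the wrist camera and lowered it in small steps. The wrist force read about 3 N upward when it seated. I have no direct reading of the force between stay and rail.
- **Final state:** The side view shows the pin's tip standing through the hole with the stay flat on the rail. In the wrist view the knob's top is within 1 pixel of where it should be with the stay flat. The gripper was open and about 15 cm clear of the knob. By eye in the side view, the bystanders had not moved.
- **What disagreed:** My estimates of the pin's position along the rail ran from y = -0.062 to -0.065 m between views, and two predictions of where the hole would land differed by about 1.5 mm. I settled it by the wrist camera's view of the pin through the hole. I did not measure `pin_mark` separately.

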